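# Gauge a row of art blocks in the bench caliper

## Task

Size up the set of blank wooden art blocks in the bench caliper: open its jaw, lay every block flat on the bed, white face up and long sides along the beam, in one straight row against the beam and the fixed jaw, and close the sliding jaw onto the row until it touches and no gaps are left. Do not tilt the jaw on its carriage or squeeze the blocks hard with it, and only once it is closed fold the lock lever fully down. Leave the inks, tools and other things on the table where they are.

Things in the scene. Friction and masses are not known exactly. Their poses are not given: they have to be found in the camera images.
- caliper: Fixed bench caliper; origin on the table. x: across the bed, away from the robot; y: along the beam to the fixed jaw. Bed x -75 to +55, y -227 to +203 mm, top 12 mm above the table. Beam along the far side: near face (fence) at x = +30 mm, far face +54, top 28 mm above the table. A block against the fence has its centre at x = +7 mm, 30 mm above the table
- corner (a point): Point on the bed (12 mm above the table) in the corner between the fence and the fixed jaw's inner face (caliper x = +30, y = +170 mm), axes as the caliper's. The fixed jaw spans caliper x -41 to +54 mm, y +170 to +196 mm and is 44 mm high above the table
- carriage (a joint): Carriage of the sliding jaw: the value is the gap between the jaw faces in m, 0 to 0.305, growing as it slides along the caliper's -y. Friction about 2.5 N; stays where left. Starts too far shut for the blocks. It is 90 mm long (y), rides on the beam, top 42 mm above the table, and carries jaw, grip and lock lever
- jaw (a joint): Tilt in rad of the sliding jaw on its carriage: play about a vertical pivot under the grip, spring-centred (about 4 N m/rad, stops at 0.16). 0 is square to the beam. It tilts when pushed away from its grip, when the grip is twisted, or when it meets a block with the outer end of its blade
- jaw_face (a point): Point on the sliding jaw's inner face, 30 mm above the table, at the middle of a block's end (caliper x = +7 mm). The blade is 16 mm thick (y), caliper x -32 to +30 mm, 15 to 45 mm above the table. Axes as the caliper's when square
- jaw_grip (a point): Centre of the black upright grip on the sliding jaw, above pivot and beam (caliper x = +42 mm), 12 mm behind (-y of) the jaw face. The grip is 26 mm (x) x 18 mm (y), from 51 to 97 mm above the table; this point is 75 mm up. Pinch it across y from above
- lock (a joint): Lock lever on the carriage: angle in rad, 0 folded fully down (level), up to 1.05 raised; starts raised. A press of 1 to 2 N at its tip swings it; it stays where left. It swings in the caliper's x-z plane about a pivot at caliper x = +53 mm, 56 mm above the table, 60 mm behind (-y of) the jaw grip
- lock_tip (a point): Top of the lever's black tip pad (30 x 20 mm), 66 mm from the pivot on the robot's side; moves with the lever; when fully down it is 62 mm above the table at caliper x = -13 mm; raised, up to about 120 mm above the table
- block0_center (a point): Centre of a loose wooden art block, 46 mm (its x) x 64 mm (its y) x 36 mm high, white-primed top, about 80 g, z up. All blocks are alike and may lie either way round; three or four are present (None if absent)
- block1_center (a point): Centre of a loose wooden art block, 46 mm (its x) x 64 mm (its y) x 36 mm high, white-primed top, about 80 g, z up. All blocks are alike and may lie either way round; three or four are present (None if absent)
- block2_center (a point): Centre of a loose wooden art block, 46 mm (its x) x 64 mm (its y) x 36 mm high, white-primed top, about 80 g, z up. All blocks are alike and may lie either way round; three or four are present (None if absent)
- block3_center (a point): Centre of a loose wooden art block, 46 mm (its x) x 64 mm (its y) x 36 mm high, white-primed top, about 80 g, z up. All blocks are alike and may lie either way round; three or four are present (None if absent)
- ink0: Ink bottle, 32 mm wide, 68 mm tall; a bystander, to be left alone (origin under it)
- ink1: Ink bottle, 32 mm wide, 68 mm tall; a bystander, to be left alone (origin under it)
- tape: Roll of tape lying flat, 60 mm wide, 24 mm high; a bystander, to be left alone (origin under it)
- cup: White cup, 76 mm wide, 85 mm tall; a bystander, to be left alone (origin under it)
- brush: Paint brush lying flat, 170 mm long; a bystander, to be left alone (origin under it)
- jar: Glass jar, 70 mm wide, 70 mm tall; a bystander, to be left alone (origin under it)
- spatula: Spatula lying flat, 180 mm long; a bystander, to be left alone (origin under it)
Not all that is in view belongs to the job. Leave any purple look-alike of the part that bears block0_center alone. Leave any purple look-alike of the part that bears block3_center alone.

How it is judged:
By the outcome, as a careful person would: the job done as asked, in the order asked, and still so for the second after the job is handed in, with the robot touching nothing.
Of block0, block1, block2, block3 only 3 to 4 are there at a start; the rules pass over those that are not, and their reading is None.
At some moment in a run one of block0, block1, block2, block3 may be knocked a few centimetres aside while the robot is not near it.
Once in a run the grip may slacken for a moment while it holds something.
It also fails if it takes over 210 s, if anything falls off the work surface, if the arm or the gripper's body presses on something with over 40 N, if the wrist force passes 120 N, or if a joint passes its speed limit or range.

## Robot

A 7-joint arm with a two-finger parallel gripper is mounted at the origin on the work surface. World frame = base frame: x ahead of the robot, y to its left, z up, the work surface at z = 0. Lengths are in m, angles in rad, forces in N, time in s.
With the tool pointing down it reaches from about 0.35 to 0.9 m from the base axis. Payload 8.1 kg.
Tool frame: the origin (TCP) lies midway between the tips of the shut fingers; the grasp point (between the pads) lies 19 mm behind it; z points along the fingers, y is the line along which they close (so a half turn about z gives the same grasp; the last joint's range is limited). The gripper opens to 92 mm and grips with 3 to 60 N. Pads are 19 mm wide; open, the fingers measure 130 mm over their backs; the gripper's body (75 mm by 190 mm) begins 47 mm behind the grasp point.
Start: joints at [1.057, 0.434, 0.025, 1.573, -0.012, 1.134, -0.075], TCP at [0.25, -0.573, 0.227] pointing down, gripper open.
Joint ranges: [-2.62, 2.62], [-0.44, 2.09], [-1.27, 1.32], [0.08, 2.57], [-1.32, 4.46], [0.12, 2], [-2.74, 2.74]. Speed limits (rad/s): [2.22, 2.22, 3.01, 3.01, 3.14, 3.14, 3.14].

## Interface

Orientations are given as a rotation vector (axis times angle).
In Python, from cell import telemetry, camera, calibration, workorder gives the robot as it stands. The module is installed in compiled form; this text tells all that it offers.
- The arm moves only by the shell command python3 -m jog 'ROWS' [FORCE]. ROWS is JSON, a list of rows, each a list of 3 entries, a list of its own where there are three numbers: the shift along the tool's x, y, z in units of 50 mm (1.0 is 50 mm), then the turn about the tool's z in units of 10 degrees (1.0 is 10 degrees), then the finger opening in mm, from 0 to 91.8. A call has 1 to 20 rows; each row shifts and turns the commanded pose from where the row before left it, along the tool's axes as they then stand; what a row does not reach is not made up. A row lasts 1/8 s, in which the tool goes at most 62.5 mm and 10.7 degrees, less where a joint would pass 70% of its speed; a pose out of reach is approached as far as the arm can. A call is refused whole if a number of a shift passes 1 or a number of a turn 1, either way. A call with a gripper value outside its range is refused whole. The fingers move at their own pace and stop on an object; FORCE is the grip in N (left out, the last holds). Time passes only in rows, so rows that do not move let the fingers close. It gives the time, the measured TCP pose, the force, the opening and the grip force at its end, in the units of the state.
- telemetry.get_obs(): the state, without advancing time (a new reading comes with each control period).
- camera(name): name is "scene" or "top" or "wrist"; returns the picture (384x512x3 uint8, red, green, blue); there is no depth.
- calibration(name): a dict with "mtx" (3x3 intrinsics, pixels), "cam_to_world" (4x4, takes a point from camera to world coordinates); the wrist camera has in their place "T_tool_cam" (4x4, takes a point from camera to tool coordinates, whose origin is the TCP and whose axes are the flange's). Camera axes: x right, y up, looking along -z (the intrinsics and any distortion apply to the point x, -y, -z); pixel columns grow to the right and rows downward; lengths in m; the calibration is good to about 2 mm. The wrist camera is an equidistant fisheye: a pixel r from the principal point sees the ray r / f radians off the axis. A picture is of the moment at which its call begins: read the wrist's pose just before it. calibration takes no time and is no camera call.
- workorder.hand_in(): hands the job in; it is judged then, once.
The state is a dict: "time_s": time; "joint_pos": joint angles; "joint_vel": joint speeds; "joint_efforts": joint torques, N m; "position": TCP position; "eef_rot": TCP orientation; "wrist_force": force on the tool from outside, world axes, zero at the start; "wrist_torque": the same for the moment, N m; "gripper_width": opening from 0.0 (shut) to 1.0 (fully open); "gripper_force": force on a finger pad.
Only numpy, scipy, OpenCV 4.12 (cv2) and the standard library are available. Lean on these libraries where they do the work, as an engineer would, in place of code of your own. Each camera call takes 0.05 s, during which the arm holds its last target. There are 200 camera calls.

## Working session

There is one attempt and no reset: what is moved stays moved. The work goes in short steps, Python scripts to look and compute and a shell command to move; the robot and the scene stay as the last step left them, time stands still between calls to the robot, and variables do not carry over. Pictures are saved under pics/ and viewed, at most 15 in all, crops included, and the job is handed in when it is done.

```bash
mkdir -p pics; cat > h.py <<'E'
import numpy as np,cv2
from scipy.spatial.transform import Rotation as R
from cell import telemetry,camera,calibration
def px2w(name,uv,z,obs=None):
    c=calibration(name);K=np.array(c["mtx"]);uv=np.atleast_2d(uv).astype(float)
    x=(uv[:,0]-K[0,2])/K[0,0];y=(uv[:,1]-K[1,2])/K[1,1]
    if name=="wrist":
        o=obs or telemetry.get_obs();T=np.eye(4);T[:3,:3]=R.from_rotvec(o["eef_rot"]).as_matrix();T[:3,3]=o["position"]
        M=T@np.array(c["T_tool_cam"]);r=np.hypot(x,y)+1e-12
        d=np.c_[np.sin(r)*x/r,-np.sin(r)*y/r,-np.cos(r)]
    else:
        M=np.array(c["cam_to_world"])
        if "dist" in c: print("dist",c["dist"])
        d=np.c_[x,-y,-np.ones(len(x))]
    d=d@M[:3,:3].T;o=M[:3,3];return o+d*((z-o[2])/d[:,2])[:,None]
def w2px(name,P,obs=None):
    c=calibration(name);K=np.array(c["mtx"]);P=np.atleast_2d(P)
    if name=="wrist":
        o=obs or telemetry.get_obs();T=np.eye(4);T[:3,:3]=R.from_rotvec(o["eef_rot"]).as_matrix();T[:3,3]=o["position"];M=T@np.array(c["T_tool_cam"])
    else: M=np.array(c["cam_to_world"])
    q=(P-M[:3,3])@M[:3,:3];x,y,z=q[:,0],-q[:,1],-q[:,2]
    if name=="wrist":
        r=np.hypot(x,y);t=np.arctan2(r,z);return np.c_[K[0,0]*t*x/r+K[0,2],K[1,1]*t*y/r+K[1,2]]
    return np.c_[K[0,0]*x/z+K[0,2],K[1,1]*y/z+K[1,2]]
def snap(name,fn,crop=None,s=1.5):
    im=camera(name)[:,:,::-1]
    if crop: a,b,c,d=crop;im=im[b:d,a:c]
    im=cv2.resize(im,None,fx=s,fy=s,interpolation=cv2.INTER_CUBIC);cv2.imwrite("pics/"+fn,im)
def st():
    o=telemetry.get_obs();print("t",round(o["time_s"],2),"p",np.round(o["position"],4),"R",np.round(R.from_rotvec(o["eef_rot"]).as_matrix(),3).tolist(),"F",np.round(o["wrist_force"],1),"w",round(o["gripper_width"],3),round(o["gripper_force"],1));return o
E
python3 - <<'E'
from h import *
st()
for n in("scene","top","wrist"):
    c=calibration(n);print(n,{k:np.round(v,3).tolist() if not isinstance(v,str) else v for k,v in c.items()})
snap("top","top0.png");snap("scene","scene0.png")
E
```

```text
t 0.0 p [ 0.2493 -0.5725  0.2259] R [[0.917, 0.399, -0.001], [0.399, -0.917, 0.001], [-0.0, -0.002, -1.0]] F [-0.7  0.3  0.3] w 1.0 0.0
scene {'mtx': [[374.771, 0.0, 257.865], [0.0, 374.771, 203.036], [0.0, 0.0, 1.0]], 'cam_to_world': [[0.17, -0.711, 0.682, 1.218], [0.985, 0.129, -0.112, -0.113], [-0.008, 0.691, 0.723, 0.813], [0.0, 0.0, 0.0, 1.0]]}
top {'mtx': [[483.113, 0.0, 252.168], [0.0, 483.113, 191.952], [0.0, 0.0, 1.0]], 'cam_to_world': [[0.022, 0.986, -0.167, 0.318], [-1.0, 0.022, -0.001, -0.006], [0.003, 0.167, 0.986, 1.428], [0.0, 0.0, 0.0, 1.0]]}
wrist {'mtx': [[297.319, 0.0, 259.54], [0.0, 297.319, 186.189], [0.0, 0.0, 1.0]], 'T_tool_cam': [[-0.001, 0.953, 0.302, 0.083], [1.0, 0.001, -0.0, 0.001], [-0.001, 0.302, -0.953, -0.158], [0.0, 0.0, 0.0, 1.0]]}
```

View pics/top0.png

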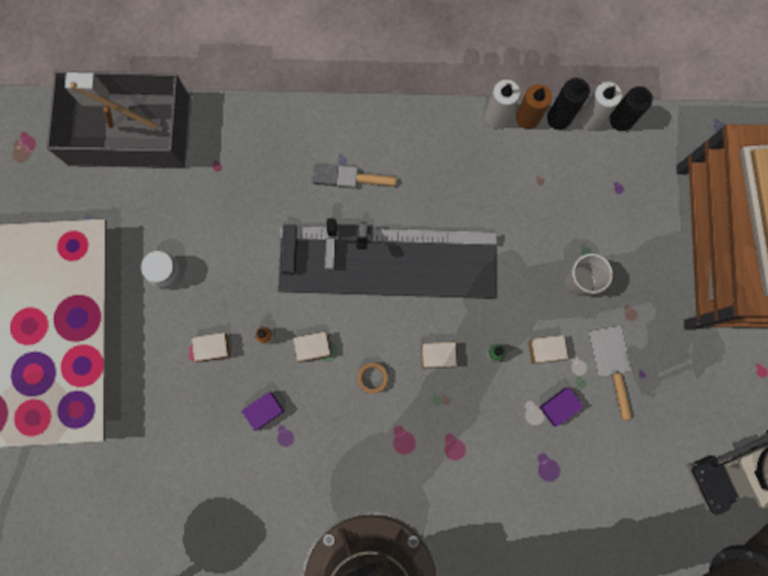

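View pics/scene0.png

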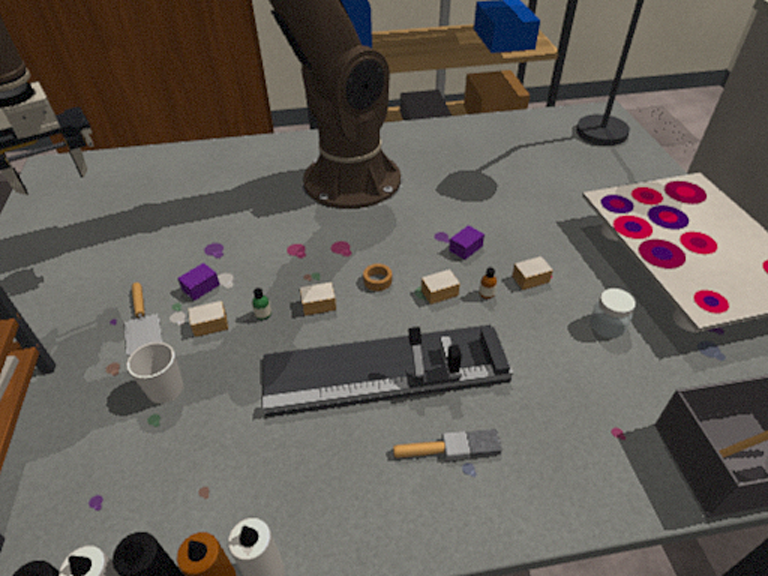

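Candidates (top0 display px): white blocks at (210,347), (312,346), (439,355) and (549,349); purple look-alikes at (263,411) and (562,407), which I leave; white jar/cup at (157,268)/(592,274), not blocks. The fixed jaw is at (289,250), the sliding blade at (330,250), its grip at (332,228) and the lever at (363,235).

```bash
python3 - <<'E'
from h import *
im=camera("top")
cv2.imwrite("pics/crop1.png",cv2.resize(im[140:260,115:415][:,:,::-1],None,fx=2.65,fy=2.65,interpolation=cv2.INTER_CUBIC))
m=(im.min(2)>140).astype(np.uint8)
n,l,s,c=cv2.connectedComponentsWithStats(m)
for i in range(1,n):
    if 150<s[i,4]<700 and 200<c[i,1]<260:
        pts=np.argwhere(l==i)[:,::-1].astype(float)
        w=px2w("top",pts,0.036)[:,:2]
        print(c[i].round(1),s[i,4],cv2.minAreaRect(np.float32(w*1000)))
E
```

```text
[401.5 232.7] 261 ((440.4270324707031, -446.4409484863281), (83.02391052246094, 50.72304153442383), 11.049283981323242)
[138.8 230.7] 301 ((433.4872131347656, 319.44287109375), (41.96662902832031, 59.69652557373047), 10.757487297058105)
[207.  230.4] 301 ((438.3529968261719, 123.10273742675781), (41.39564514160156, 59.79547119140625), 12.633427619934082)
[366.  232.1] 292 ((443.5654296875, -334.794921875), (41.29201126098633, 59.240264892578125), 8.31611442565918)
[291.1 235.5] 259 ((427.82489013671875, -122.13801574707031), (40.250118255615234, 57.93244552612305), 1.2496023178100586)
```

View pics/crop1.png

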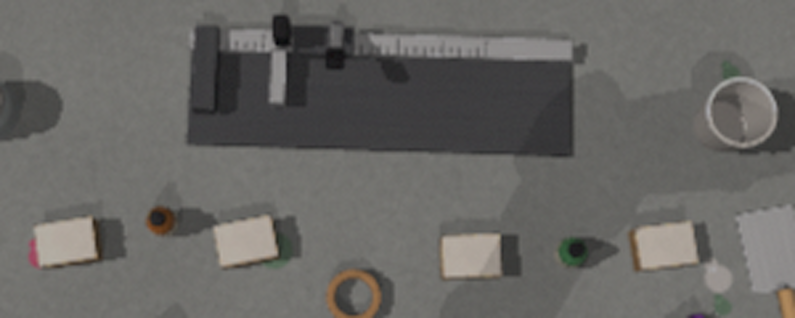

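The close crop shows four white-topped blocks, at crop px (67,241), (246,240), (471,255) and (665,246). The bed's near edge runs from (188,144) to (572,155), with the fixed jaw on the left. The jaw blade is at (278,78), the grip at (281,30) and the lever tip at (336,58).

```bash
cat >> h.py <<'E'
def plan(x,y,z,a):
    """remaining shift in tool axes at yaw a (deg), units; turn units"""
    o=telemetry.get_obs();M=R.from_rotvec(o["eef_rot"]).as_matrix();cur=np.degrees(np.arctan2(M[1,0],M[0,0]))
    d=np.array([x,y,z])-o["position"];t=np.radians(a)
    now=M.T@d/0.05
    print("cur yaw %.2f turn %.2f units"%(cur,-((a-cur+180)%360-180)/10),"| shift after turn:",np.round([(np.cos(t)*d[0]+np.sin(t)*d[1])/.05,(np.sin(t)*d[0]-np.cos(t)*d[1])/.05,-d[2]/.05],2),"| shift now:",now.round(2),"t",round(o["time_s"],1))
E
python3 - <<'E'
from h import *
f=lambda p:np.array(p)/2.65+[115,140]
a=px2w("top",f([[188,144],[572,155]]),.012);b=px2w("top",f([[192,29],[572,39]]),.028)
g=px2w("top",f([[281,17]]),.097);j=px2w("top",f([[278,103]]),.045)
print(a,b,g,j)
for p in(a,b):
    d=p[0]-p[1];print(np.degrees(np.arctan2(-d[0],d[1])),np.hypot(*d[:2]))
E
```

```text
[[ 0.54634968  0.19188338  0.012     ]
 [ 0.54333172 -0.23835298  0.012     ]] [[ 0.67485386  0.19097121  0.028     ]
 [ 0.67279048 -0.23646426  0.028     ]] [[0.67262604 0.08655453 0.097     ]] [[0.588902   0.09032157 0.045     ]]
-0.4019027916323446 0.43024694570819305
-0.27658451415912844 0.42744044922582997
```

```bash
python3 -c "
from h import *
plan(.662,.087,.2,-.35)"
```

```text
cur yaw 23.53 turn 2.39 units | shift after turn: [  8.17 -13.24   0.52] | shift now: [12.83 -8.8   0.53] t 0.1
```

```bash
python3 -m jog '[[[0,0,0],0.8,91],[[0,0,0],0.8,91],[[0,0,0],0.79,91],[[0.5,-0.83,0],0,60],[[0.5,-0.83,0],0,60],[[0.5,-0.83,0],0,60],[[0.5,-0.83,0],0,60],[[0.5,-0.83,0],0,60],[[0.5,-0.83,0],0,60],[[0.5,-0.83,0],0,60],[[0.5,-0.83,0],0,60],[[0.5,-0.83,0],0,60],[[0.5,-0.83,0],0,60],[[0.5,-0.83,0],0,60],[[0.5,-0.83,0],0,60],[[0.5,-0.83,0],0,60],[[0.5,-0.83,0],0,60],[[0.5,-0.83,0],0,60]]'; python3 -c "
from h import *
plan(.662,.087,.2,-.35)"
```

```text
time_s: 2.4
position: [0.6291, 0.0484, 0.2265]
eef_rot: [3.141, -0.01, -0.001]
wrist_force: [0.7, -0.8, -0.2]
gripper_width: 0.654
gripper_force: 0.0
cur yaw -0.38 turn -0.00 units | shift after turn: [ 0.65 -0.78  0.53] | shift now: [ 0.65 -0.78  0.53] t 2.4
```

```bash
python3 -m jog '[[[0.65,-0.78,0.4],0,60],[[0,0,0],0,60],[[0,0,0],0,60]]'; python3 -c "
from h import *
plan(.662,.087,.2,-.35)
snap('wrist','w1.png')
print(w2px('wrist',[[.662,.087,.097],[.655,.027,.09]])*1.5)"
```

```text
time_s: 2.78
position: [0.661, 0.0853, 0.2062]
eef_rot: [3.141, -0.01, -0.002]
wrist_force: [0.6, -1.9, 1.3]
gripper_width: 0.654
gripper_force: 0.0
cur yaw -0.37 turn -0.00 units | shift after turn: [ 0.02 -0.03  0.12] | shift now: [ 0.02 -0.03  0.12] t 2.8
[[384.51589799 274.80727006]
 [476.25978528 281.18901975]]
```

View pics/w1.png

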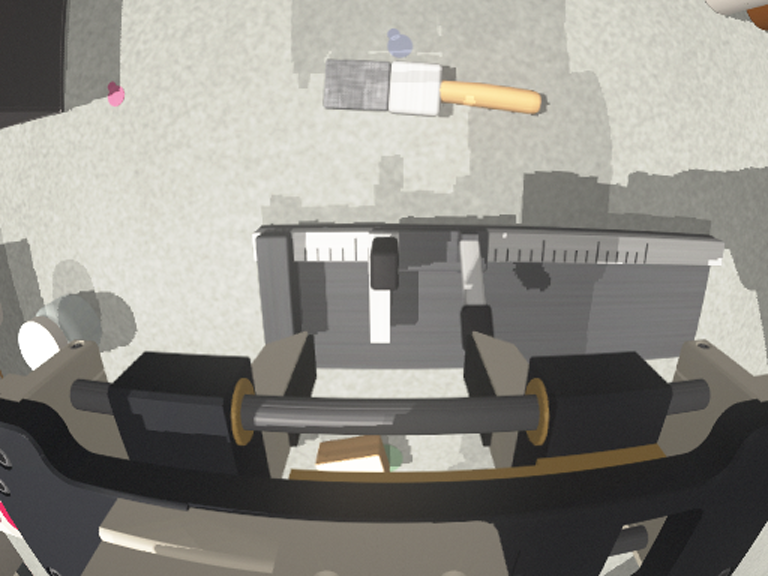

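The wrist view shows the grip top at about (384,275), as predicted (384.5,275). The lever is at (475,290), with its tip near (477,320).

```bash
python3 -m jog '[[[0.02,-0.03,0],0,40],[[0,0,0.5],0,34],[[0,0,0.5],0,34],[[0,0,0.5],0,34],[[0,0,0.4],0,34],[[0,0,0.4],0,34],[[0,0,0.4],0,34],[[0,0,0],0,34],[[0,0,0],0,10],[[0,0,0],0,10],[[0,0,0],0,10],[[0,0,0],0,10],[[0,0,0],0,10],[[0,0,0],0,10]]' 4; python3 -c "
from h import *
plan(.662,.087,.07,-.35)"
```

```text
time_s: 4.58
position: [0.663, 0.0877, 0.0727]
eef_rot: [-3.141, 0.01, -0.003]
wrist_force: [-0.4, 0.9, 5.9]
gripper_width: 0.196
gripper_force: 4.0
cur yaw -0.36 turn -0.00 units | shift after turn: [-0.02  0.01  0.05] | shift now: [-0.02  0.01  0.05] t 4.6
```

```bash
python3 -m jog '[[[0,0.1,0],0,10],[[0,0.2,0],0,10],[[0,0.3,0],0,10],[[0,0.35,0],0,10],[[0,0.35,0],0,10],[[0,0.35,0],0,10],[[0,0.35,0],0,10],[[0,0.35,0],0,10],[[0,0.35,0],0,10],[[0,0.35,0],0,10],[[0,0.35,0],0,10],[[0,0.35,0],0,10],[[0,0.35,0],0,10],[[0,0.3,0],0,10],[[0,0.2,0],0,10],[[0,0.1,0],0,10],[[0,0.05,0],0,10],[[0,0,0],0,10]]'; python3 -c "
from h import *
st()"
```

```text
time_s: 6.82
position: [0.6609, -0.1507, 0.0722]
eef_rot: [3.141, -0.011, 0.001]
wrist_force: [0.2, 1.0, 4.0]
gripper_width: 0.196
gripper_force: 4.0
t 6.83 p [ 0.6609 -0.1507  0.0722] R [[1.0, -0.007, 0.001], [-0.007, -1.0, -0.0], [0.001, 0.0, -1.0]] F [0.2 1.  4. ] w 0.196 4.0
```

```bash
python3 -m jog '[[[0,0,0],0,34],[[0,0,0],0,34],[[0,0,0],0,34],[[0,0,-0.5],0,50],[[0,0,-0.8],0,70],[[0,0,-0.8],0,91],[[0,0,-0.8],0,91],[[0,0,0],0,91]]'; python3 -c "
from h import *
print(np.round(telemetry.get_obs()['joint_pos'],2))
snap('top','top1.png',(170,130,350,200),4)
plan(.433,.319,.2,-79.2)
plan(.428,-.122,.2,-88.8)"
```

```text
time_s: 7.82
position: [0.6628, -0.1504, 0.2206]
eef_rot: [3.14, -0.01, 0.01]
wrist_force: [-0.5, 0.1, -0.5]
gripper_width: 0.865
gripper_force: 0.0
[ 0.24  0.53 -0.15  1.43  0.08  1.18 -1.5 ]
cur yaw -0.37 turn 7.88 units | shift after turn: [-10.08   2.73   0.37] | shift now: [-4.63 -9.36  0.35] t 7.9
cur yaw -0.37 turn 8.84 units | shift after turn: [-0.66  4.66  0.37] | shift now: [-4.68 -0.54  0.35] t 7.9
```

View pics/top1.png

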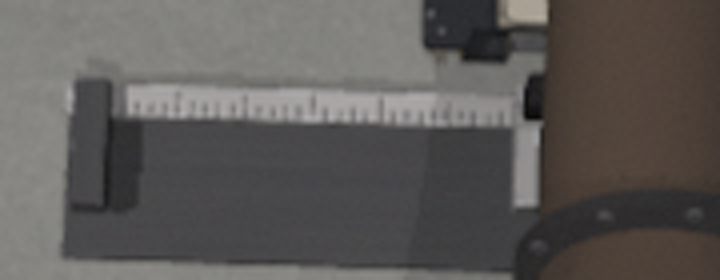

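The jaw is open: fixed jaw inner face at (107,150) and blade at (515,165), a gap of about 0.297 m.

```bash
python3 -m jog '[[[0,0,0],-1,91],[[0,0,0],-1,91],[[0,0,0],-1,91],[[0,0,0],-1,91],[[0,0,0],-1,91],[[0,0,0],-1,91],[[0,0,0],-1,91],[[0,0,0],-1,91],[[0,0,0],-1,91],[[0,0,0],-1,91],[[0,0,0],0,91]]'; python3 -c "
from h import *
plan(.433,.319,.2,100.8)"
```

```text
time_s: 9.25
position: [0.6601, -0.1503, 0.2151]
eef_rot: [-2.027, -2.397, 0.001]
wrist_force: [1.0, -0.1, 1.3]
gripper_width: 0.993
gripper_force: 0.0
cur yaw 99.57 turn -0.12 units | shift after turn: [10.07 -2.7   0.3 ] | shift now: [10.01 -2.92  0.32] t 9.2
```

```bash
python3 -m jog '[[[0,0,0],-0.12,91],[[0.72,-0.19,0],0,91],[[0.72,-0.19,0],0,91],[[0.72,-0.19,0],0,91],[[0.72,-0.19,0],0,91],[[0.72,-0.19,0],0,91],[[0.72,-0.19,0],0,91],[[0.72,-0.19,0],0,91],[[0.72,-0.19,0],0,91],[[0.72,-0.19,0],0,91],[[0.72,-0.19,0],0,91],[[0.72,-0.19,0],0,91],[[0.72,-0.19,0],0,91],[[0.72,-0.19,0],0,91],[[0.72,-0.19,0],0,91],[[0,0,0],0,91],[[0,0,0],0,91]]'; python3 -c "
from h import *
plan(.433,.319,.2,100.8)
snap('wrist','w2.png')
print(w2px('wrist',[[.433,.319,.036]])*1.5)"
```

```text
time_s: 11.38
position: [0.4357, 0.3193, 0.2165]
eef_rot: [2.003, 2.419, -0.001]
wrist_force: [-0.2, -0.3, -0.3]
gripper_width: 0.99
gripper_force: 0.0
cur yaw 100.76 turn -0.00 units | shift after turn: [ 0.   -0.05  0.33] | shift now: [ 0.   -0.05  0.33] t 11.4
[[384.90508001 246.62580505]]
```

View pics/w2.png

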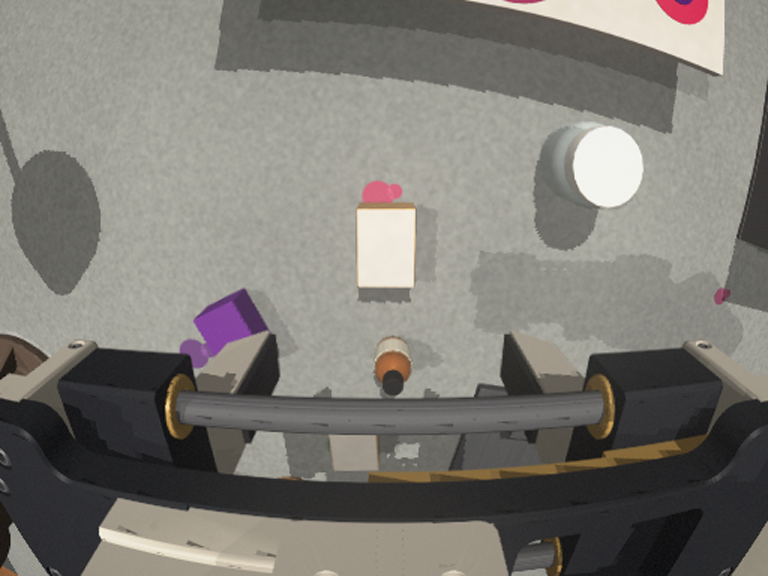

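Block A's top is centred at (386,247), as predicted, and square to the fingers. Descend and grip.

```bash
python3 -m jog '[[[0,-0.05,0.8],0,91],[[0,0,0.8],0,91],[[0,0,0.8],0,91],[[0,0,0.8],0,91],[[0,0,0.5],0,91],[[0,0,0.2],0,91],[[0,0,0],0,91],[[0,0,0],0,20],[[0,0,0],0,20],[[0,0,0],0,20],[[0,0,0],0,20],[[0,0,0],0,20],[[0,0,0],0,20]]' 20; python3 -c "
from h import *
plan(.433,.319,.021,100.8)"
```

```text
time_s: 13.05
position: [0.433, 0.3194, 0.0218]
eef_rot: [2.002, 2.421, -0.0]
wrist_force: [0.4, -0.7, 1.3]
gripper_width: 0.495
gripper_force: 20.0
cur yaw 100.84 turn 0.00 units | shift after turn: [-0.01 -0.    0.02] | shift now: [-0.01 -0.    0.02] t 13.1
```

```bash
python3 -m jog '[[[0,0,-0.6],0,20],[[0,0,-0.8],0,20],[[0,0,-0.6],0,20],[[0,0,0],0.56,20],[[0,0,0],0.56,20],[[0,0,0],0,20]]'; python3 -c "
from h import *
st();plan(.6225,.122,.12,89.65)"
```

```text
time_s: 13.8
position: [0.4329, 0.3193, 0.1217]
eef_rot: [2.228, 2.215, -0.0]
wrist_force: [0.3, 0.6, -0.1]
gripper_width: 0.5
gripper_force: 20.0
t 13.8 p [0.4329 0.3193 0.1217] R [[0.006, 1.0, 0.0], [1.0, -0.006, -0.0], [-0.0, 0.0, -1.0]] F [ 0.3  0.6 -0.1] w 0.5 20.0
cur yaw 89.67 turn 0.00 units | shift after turn: [-3.92  3.82  0.03] | shift now: [-3.92  3.81  0.04] t 13.8
```

```bash
python3 -m jog '[[[-0.4,0.4,0],0,20],[[-0.7,0.7,0],0,20],[[-0.7,0.7,0],0,20],[[-0.7,0.7,0],0,20],[[-0.7,0.7,0],0,20],[[-0.5,0.4,0],0,20],[[-0.22,0.21,0],0,20],[[0,0,0.6],0,20],[[0,0,0.5],0,20],[[0,0,0.3],0,20],[[0,0,0],0,20],[[0,0,0],0,20]]'; python3 -c "
from h import *
st();plan(.6225,.122,.0338,89.65)"
```

```text
time_s: 15.3
position: [0.6227, 0.1229, 0.0527]
eef_rot: [2.227, 2.215, 0.002]
wrist_force: [-0.1, 0.5, -0.7]
gripper_width: 0.496
gripper_force: 20.0
t 15.3 p [0.6227 0.1229 0.0527] R [[0.006, 1.0, 0.001], [1.0, -0.006, 0.001], [0.001, 0.001, -1.0]] F [-0.1  0.5 -0.7] w 0.496 20.0
cur yaw 89.68 turn 0.00 units | shift after turn: [-0.02 -0.    0.38] | shift now: [-0.02 -0.    0.38] t 15.3
```

```bash
python3 -m jog '[[[0,0,0.2],0,20],[[0,0,0.16],0,20],[[0,0,0],0,20],[[0.04,0,0],0,20],[[0,0,0],0,20]]';python3 -m jog '[[[0.04,0,0],0,20],[[0,0,0],0,20]]';python3 -m jog '[[[0,0.04,0],0,20],[[0,0.04,0],0,20],[[0,0,0],0,20]]'
```

```text
time_s: 15.92
position: [0.6222, 0.1244, 0.0337]
eef_rot: [-2.228, -2.215, -0.0]
wrist_force: [0.2, 0.1, -0.2]
gripper_width: 0.501
gripper_force: 20.0
time_s: 16.18
position: [0.6222, 0.1265, 0.0337]
eef_rot: [-2.228, -2.215, -0.0]
wrist_force: [-0.5, -0.6, -0.1]
gripper_width: 0.5
gripper_force: 20.0
time_s: 16.55
position: [0.6265, 0.126, 0.0337]
eef_rot: [2.229, 2.214, 0.0]
wrist_force: [-0.2, 0.3, -1.1]
gripper_width: 0.502
gripper_force: 20.0
```

```bash
python3 -m jog '[[[0,0.03,0],0,20],[[0,0,0],0,20]]';python3 -m jog '[[[0,0.03,0],0,20],[[0,0,0],0,20]]';python3 -m jog '[[[0.04,0,0],0,20],[[0,0,0],0,20]]';python3 -m jog '[[[0.04,0,0],0,20],[[0,0,0],0,20]]'
```

```text
time_s: 16.8
position: [0.6279, 0.1261, 0.0337]
eef_rot: [2.229, 2.214, -0.0]
wrist_force: [0.2, -0.5, -0.6]
gripper_width: 0.499
gripper_force: 20.0
time_s: 17.05
position: [0.6288, 0.1262, 0.0336]
eef_rot: [-2.228, -2.214, 0.001]
wrist_force: [-3.2, -0.4, 0.4]
gripper_width: 0.496
gripper_force: 20.0
time_s: 17.3
position: [0.6288, 0.1282, 0.0335]
eef_rot: [-2.228, -2.214, 0.001]
wrist_force: [-2.3, -0.0, -1.1]
gripper_width: 0.499
gripper_force: 20.0
time_s: 17.55
position: [0.6288, 0.1302, 0.0335]
eef_rot: [-2.228, -2.214, 0.001]
wrist_force: [-3.9, -0.9, -0.7]
gripper_width: 0.507
gripper_force: 20.0
```

```bash
python3 -m jog '[[[0.04,0,0],0,20],[[0,0,0],0,20]]';python3 -m jog '[[[0.04,0,0],0,20],[[0,0,0],0,20]]';python3 -m jog '[[[0.04,0,0],0,20],[[0,0,0],0,20]]'; python3 -c "
from h import *
snap('top','top2.png',(170,130,350,200),4)"
```

```text
time_s: 17.8
position: [0.6288, 0.1305, 0.0334]
eef_rot: [2.229, 2.213, -0.004]
wrist_force: [-4.2, -4.4, 1.7]
gripper_width: 0.495
gripper_force: 20.0
time_s: 18.05
position: [0.6289, 0.1306, 0.0334]
eef_rot: [2.229, 2.211, -0.007]
wrist_force: [-5.9, -9.9, 3.7]
gripper_width: 0.498
gripper_force: 20.0
time_s: 18.3
position: [0.6288, 0.1307, 0.0334]
eef_rot: [2.229, 2.208, -0.01]
wrist_force: [-6.8, -14.2, 5.7]
gripper_width: 0.498
gripper_force: 20.0
```

View pics/top2.png

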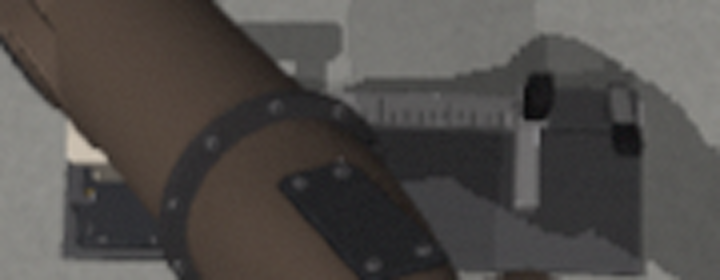

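Fence contact is at TCP x=0.6288 and fixed-jaw contact at y=0.1305. Ease off, release, rise, and go to block B.

```bash
python3 -m jog '[[[-0.1,-0.03,0],0,20],[[0,0,0],0,60],[[0,0,0],0,60],[[0,0,0],0,60],[[0,0,-0.4],0,66],[[0,0,-0.8],0,91],[[0,0,-0.8],0,91],[[0,0,-0.8],0,91],[[0,0,0],-0.65,91],[[0,0,0],-0.65,91],[[0,0,0],0,91]]'; python3 -c "
from h import *
plan(.438,.123,.2,102.6)"
```

```text
time_s: 19.73
position: [0.628, 0.1314, 0.1751]
eef_rot: [1.964, 2.451, 0.002]
wrist_force: [-0.1, -0.0, -0.3]
gripper_width: 0.995
gripper_force: 0.0
cur yaw 102.60 turn 0.00 units | shift after turn: [ 0.67 -3.74 -0.5 ] | shift now: [ 0.67 -3.74 -0.5 ] t 19.7
```

```bash
python3 -m jog '[[[0.1,-0.5,0],0,91],[[0.1,-0.7,0],0,91],[[0.1,-0.7,0],0,91],[[0.1,-0.7,0],0,91],[[0.1,-0.6,0],0,91],[[0.17,-0.54,0],0,91],[[0,0,0],0,91],[[0,0,0],0,91]]'; python3 -c "
from h import *
plan(.438,.123,.2,102.6)
snap('wrist','w3.png',(130,40,430,260),2.6)
print((w2px('wrist',[[.438,.123,.036]])-[130,40])*2.6)
im=camera('top')
m=(im.min(2)>140).astype(np.uint8)
n,l,s,c=cv2.connectedComponentsWithStats(m)
for i in range(1,n):
    if 150<s[i,4]<1000 and 150<c[i,1]<260:
        w=px2w('top',np.argwhere(l==i)[:,::-1],.036)[:,:2];print(c[i].round(1),s[i,4],cv2.minAreaRect(np.float32(w*1000)))
"
```

```text
time_s: 20.72
position: [0.4389, 0.1231, 0.1743]
eef_rot: [1.965, 2.45, 0.002]
wrist_force: [-0.4, 0.6, 0.1]
gripper_width: 0.988
gripper_force: 0.0
cur yaw 102.54 turn -0.01 units | shift after turn: [ 0.   -0.02 -0.51] | shift now: [ 0.   -0.02 -0.51] t 20.7
[[332.65386077 350.0022769 ]]
[206.8 164.5] 283 ((634.5437622070312, 130.4800567626953), (42.303890228271484, 59.08262252807617), 1.2676806449890137)
[103.9 177.4] 362 ((588.5242919921875, 431.21807861328125), (62.59722900390625, 60.501121520996094), 23.804296493530273)
[395.6 181. ] 166 ((593.5819091796875, -422.257080078125), (75.66126251220703, 77.5452651977539), 45.15581130981445)
[407.1 230.6] 503 ((443.0517883300781, -450.2100830078125), (85.7308578491211, 64.7569580078125), 11.107815742492676)
```

View pics/w3.png

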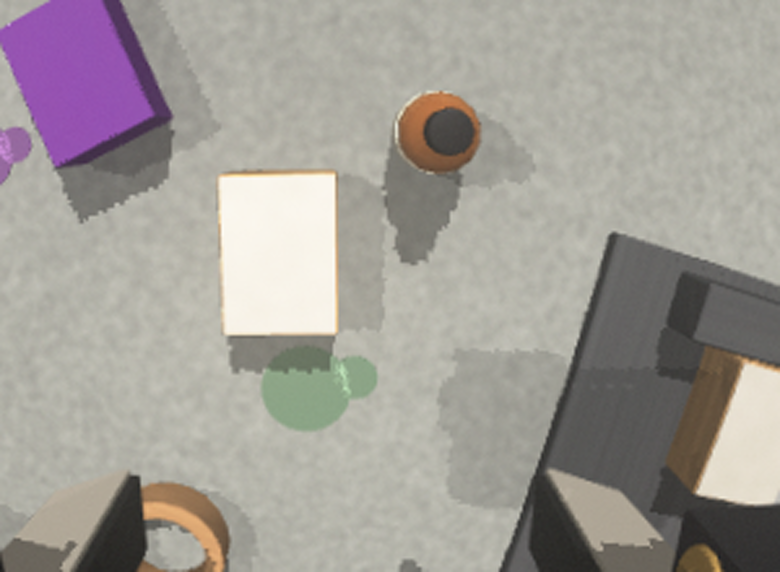

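Block B was knocked aside: its top is now centred near crop (279,253), not (333,350), with corners (218,173), (336,170), (338,334) and (223,335). The ink at (440,130) and the purple block are nearby.

```bash
python3 -c "
from h import *
p=np.array([[218,173],[336,170],[338,334],[223,335]])/2.6+[130,40]
w=px2w('wrist',p,.036);c=w.mean(0);print(w.round(3),c, cv2.minAreaRect(np.float32(w[:,:2]*1000)))
k=px2w('wrist',np.array([[450,130]])/2.6+[130,40],.066);print(k)
k=px2w('wrist',np.array([[60,165],[168,120]])/2.6+[130,40],.036);print(k)
for a in(100.5,102.5):plan(c[0],c[1],.0218,a)"
```

```text
[[0.38  0.182 0.036]
 [0.424 0.193 0.036]
 [0.439 0.13  0.036]
 [0.394 0.12  0.036]] [0.40908354 0.15612681 0.036     ] ((409.0948486328125, 156.19900512695312), (45.73482894897461, 64.35063171386719), 12.846976280212402)
[[0.4583749  0.21607473 0.066     ]]
[[0.31641192 0.17440621 0.036     ]
 [0.35675545 0.19889698 0.036     ]]
cur yaw 102.55 turn 0.21 units | shift after turn: [ 0.76 -0.47  3.04] | shift now: [ 0.78 -0.44  3.04] t 20.8
cur yaw 102.55 turn 0.01 units | shift after turn: [ 0.78 -0.44  3.04] | shift now: [ 0.78 -0.44  3.04] t 20.8
```

```bash
python3 -m jog '[[[0.4,-0.22,0],0,75],[[0.38,-0.22,0.2],0,75],[[0,0,0.8],0,75],[[0,0,0.8],0,75],[[0,0,0.7],0,75],[[0,0,0.4],0,75],[[0,0,0.14],0,75],[[0,0,0],0,75],[[0,0,0],0,20],[[0,0,0],0,20],[[0,0,0],0,20],[[0,0,0],0,20],[[0,0,0],0,20]]' 20; python3 -c "
from h import *
plan(.409,.1562,.0218,102.8)"
```

```text
time_s: 22.45
position: [0.4083, 0.1561, 0.0221]
eef_rot: [1.963, 2.452, 0.0]
wrist_force: [-0.7, -0.1, 6.7]
gripper_width: 0.5
gripper_force: 20.0
cur yaw 102.62 turn -0.02 units | shift after turn: [-0.    0.01  0.01] | shift now: [-0.    0.01  0.01] t 22.4
```

```bash
python3 -m jog '[[[0,0,-0.6],0,20],[[0,0,-0.8],0,20],[[0,0,-0.6],0,20],[[0,0,0],0.65,20],[[0,0,0],0.65,20],[[0,0,0],0,20]]'; python3 -c "
from h import *
st();plan(.6225,.0605,.12,89.65)"
```

```text
time_s: 23.2
position: [0.4078, 0.1561, 0.1217]
eef_rot: [2.228, 2.215, -0.0]
wrist_force: [-0.6, 0.1, -1.2]
gripper_width: 0.5
gripper_force: 20.0
t 23.2 p [0.4078 0.1561 0.1217] R [[0.006, 1.0, 0.0], [1.0, -0.006, -0.0], [-0.0, 0.0, -1.0]] F [-0.6  0.1 -1.2] w 0.5 20.0
cur yaw 89.67 turn 0.00 units | shift after turn: [-1.88  4.31  0.03] | shift now: [-1.89  4.3   0.04] t 23.2
```

```bash
python3 -m jog '[[[-0.2,0.5,0],0,20],[[-0.3,0.7,0],0,20],[[-0.3,0.7,0],0,20],[[-0.3,0.7,0],0,20],[[-0.3,0.7,0],0,20],[[-0.3,0.6,0],0,20],[[-0.19,0.4,0],0,20],[[0,0,0],0,20],[[0,0,0.6],0,20],[[0,0,0.6],0,20],[[0,0,0.35],0,20],[[0,0,0.18],0,20],[[0,0,0],0,20],[[0,0,0],0,20]]'; python3 -c "
from h import *
st();plan(.6285,.0665,.0339,89.65)"
```

```text
time_s: 24.95
position: [0.6229, 0.0605, 0.0361]
eef_rot: [2.228, 2.214, 0.002]
wrist_force: [-0.5, -0.4, -0.5]
gripper_width: 0.498
gripper_force: 20.0
t 24.95 p [0.6229 0.0605 0.0361] R [[0.006, 1.0, 0.001], [1.0, -0.006, 0.0], [0.0, 0.001, -1.0]] F [-0.5 -0.4 -0.5] w 0.498 20.0
cur yaw 89.64 turn -0.00 units | shift after turn: [0.12 0.11 0.04] | shift now: [0.12 0.11 0.04] t 24.9
```

```bash
python3 -m jog '[[[0,0,0.04],0,20],[[0,0.05,0],0,20],[[0,0.05,0],0,20],[[0,0.03,0],0,20],[[0,0,0],0,20]]';python3 -m jog '[[[0.04,0,0],0,20],[[0.04,0,0],0,20],[[0,0,0],0,20]]';python3 -m jog '[[[0.03,0,0],0,20],[[0,0,0],0,20]]'
```

```text
time_s: 25.58
position: [0.6281, 0.0605, 0.0339]
eef_rot: [-2.228, -2.214, 0.002]
wrist_force: [-6.4, -0.7, 8.6]
gripper_width: 0.5
gripper_force: 20.0
time_s: 25.95
position: [0.6282, 0.0616, 0.0339]
eef_rot: [2.23, 2.211, -0.006]
wrist_force: [-6.7, -6.4, 11.2]
gripper_width: 0.501
gripper_force: 20.0
time_s: 26.2
position: [0.6282, 0.0628, 0.0338]
eef_rot: [2.23, 2.211, -0.006]
wrist_force: [-6.7, -8.3, 11.3]
gripper_width: 0.499
gripper_force: 20.0
```

```bash
python3 -m jog '[[[0,-0.03,-0.02],0,20],[[0,0,0],0,20]]';python3 -m jog '[[[0.03,0,0],0,20],[[0,0,0],0,20]]';python3 -m jog '[[[0.03,0,0],0,20],[[0,0,0],0,20]]'
```

```text
time_s: 26.45
position: [0.6276, 0.066, 0.0344]
eef_rot: [2.228, 2.214, 0.001]
wrist_force: [1.0, -1.3, -0.9]
gripper_width: 0.499
gripper_force: 20.0
time_s: 26.7
position: [0.6276, 0.066, 0.0341]
eef_rot: [2.229, 2.213, -0.002]
wrist_force: [-1.4, -5.3, 1.3]
gripper_width: 0.497
gripper_force: 20.0
time_s: 26.95
position: [0.6275, 0.0661, 0.034]
eef_rot: [2.229, 2.211, -0.004]
wrist_force: [-1.0, -8.4, 3.2]
gripper_width: 0.499
gripper_force: 20.0
```

```bash
python3 -m jog '[[[-0.06,0.05,0],0,20],[[0,0,0],0,20]]'; python3 -m jog '[[[0,-0.04,0],0,20],[[0,0,0],0,60],[[0,0,0],0,60],[[0,0,0],0,60],[[0,0,-0.4],0,66],[[0,0,-0.8],0,91],[[0,0,-0.8],0,91],[[0,0,-0.8],0,91],[[0,0,0],-0.15,91],[[0,0,0],0,91]]'; python3 -c "
from h import *
plan(.428,-.122,.2,91.2)"
```

```text
time_s: 27.2
position: [0.6283, 0.066, 0.0339]
eef_rot: [-2.227, -2.213, 0.004]
wrist_force: [-6.3, -2.1, 4.5]
gripper_width: 0.502
gripper_force: 20.0
time_s: 28.45
position: [0.6278, 0.0657, 0.1747]
eef_rot: [2.199, 2.243, 0.0]
wrist_force: [0.1, 0.2, 0.8]
gripper_width: 0.989
gripper_force: 0.0
cur yaw 91.15 turn -0.01 units | shift after turn: [-3.67 -4.07 -0.51] | shift now: [-3.67 -4.07 -0.51] t 28.4
```

```bash
python3 -m jog '[[[-0.3,-0.3,0],0,91],[[-0.6,-0.7,0],0,91],[[-0.6,-0.7,0],0,91],[[-0.6,-0.7,0],0,91],[[-0.6,-0.7,0],0,91],[[-0.6,-0.6,0],0,91],[[-0.37,-0.37,0],0,91],[[0,0,0],0,91],[[0,0,0],0,91]]'; python3 -c "
from h import *
plan(.428,-.122,.2,91.2)
snap('wrist','w4.png',(130,40,430,260),2.6)
print((w2px('wrist',[[.428,-.122,.036]])-[130,40])*2.6)
"
```

```text
time_s: 29.58
position: [0.4283, -0.1212, 0.174]
eef_rot: [-2.199, -2.243, -0.001]
wrist_force: [0.3, 0.1, 0.3]
gripper_width: 0.994
gripper_force: 0.0
cur yaw 91.14 turn -0.01 units | shift after turn: [-0.02 -0.01 -0.52] | shift now: [-0.02 -0.01 -0.52] t 29.6
[[333.67427896 353.78960844]]
```

View pics/w4.png

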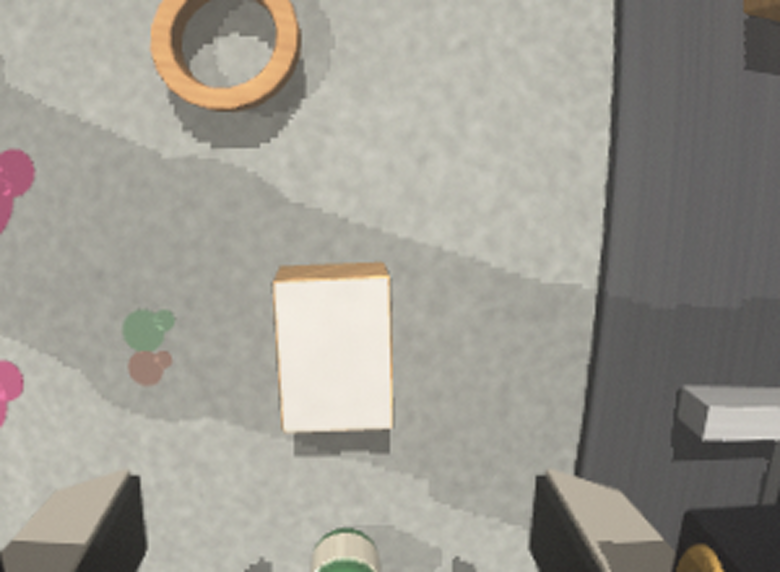

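Block C's top is centred at (335,354), as predicted, rotated about 2.4° from the fingers.

```bash
python3 -m jog '[[[0,0,0],-0.24,91],[[-0.02,0,0.6],0,75],[[0,0,0.8],0,75],[[0,0,0.8],0,75],[[0,0,0.5],0,75],[[0,0,0.34],0,75],[[0,0,0],0,75],[[0,0,0],0,20],[[0,0,0],0,20],[[0,0,0],0,20],[[0,0,0],0,20],[[0,0,0],0,20]]' 20; python3 -c "
from h import *
plan(.428,-.122,.0218,93.5)"
```

```text
time_s: 31.12
position: [0.4284, -0.1229, 0.0227]
eef_rot: [2.152, 2.288, 0.0]
wrist_force: [-1.0, -0.4, 5.4]
gripper_width: 0.495
gripper_force: 20.0
cur yaw 93.52 turn 0.00 units | shift after turn: [ 0.02 -0.01  0.02] | shift now: [ 0.02 -0.01  0.02] t 31.1
```

```bash
python3 -m jog '[[[0,0,-0.6],0,20],[[0,0,-0.8],0,20],[[0,0,-0.6],0,20],[[0,0,0],0.385,20],[[0,0,0],0,20]]'; python3 -c "
from h import *
st();plan(.6222,-.0035,.12,89.65)"
```

```text
time_s: 31.75
position: [0.428, -0.123, 0.1225]
eef_rot: [2.227, 2.215, -0.0]
wrist_force: [0.7, 0.2, -1.1]
gripper_width: 0.504
gripper_force: 20.0
t 31.75 p [ 0.428  -0.123   0.1225] R [[0.006, 1.0, 0.0], [1.0, -0.006, -0.001], [-0.001, 0.0, -1.0]] F [ 0.7  0.2 -1.1] w 0.504 20.0
cur yaw 89.68 turn 0.00 units | shift after turn: [2.41 3.87 0.05] | shift now: [2.41 3.87 0.05] t 31.8
```

```bash
python3 -m jog '[[[0.3,0.4,0],0,20],[[0.4,0.7,0],0,20],[[0.4,0.7,0],0,20],[[0.4,0.7,0],0,20],[[0.4,0.7,0],0,20],[[0.31,0.4,0],0,20],[[0.2,0.27,0],0,20],[[0,0,0],0,20],[[0,0,0.6],0,20],[[0,0,0.6],0,20],[[0,0,0.35],0,20],[[0,0,0.18],0,20],[[0,0,0],0,20],[[0,0,0],0,20]]'; python3 -c "
from h import *
st();plan(.628,.002,.0345,89.65)"
```

```text
time_s: 33.5
position: [0.6229, -0.0032, 0.0366]
eef_rot: [2.227, 2.215, 0.002]
wrist_force: [0.2, -0.3, -0.0]
gripper_width: 0.5
gripper_force: 20.0
t 33.5 p [ 0.6229 -0.0032  0.0366] R [[0.006, 1.0, 0.001], [1.0, -0.006, 0.0], [0.0, 0.001, -1.0]] F [ 0.2 -0.3 -0. ] w 0.5 20.0
cur yaw 89.68 turn 0.00 units | shift after turn: [0.11 0.1  0.04] | shift now: [0.11 0.1  0.04] t 33.5
```

```bash
python3 -m jog '[[[0,0,0.04],0,20],[[0,0.05,0],0,20],[[0,0.04,0],0,20],[[0,0,0],0,20]]';python3 -m jog '[[[0.04,0,0],0,20],[[0.04,0,0],0,20],[[0,0,0],0,20]]';python3 -m jog '[[[0.03,0,0],0,20],[[0,0,0],0,20]]'
```

```text
time_s: 34.0
position: [0.627, -0.0032, 0.0344]
eef_rot: [2.227, 2.215, 0.0]
wrist_force: [-1.9, 0.9, 5.4]
gripper_width: 0.499
gripper_force: 20.0
time_s: 34.38
position: [0.6275, 0.0004, 0.0344]
eef_rot: [2.227, 2.214, 0.001]
wrist_force: [-0.7, -1.7, 6.3]
gripper_width: 0.5
gripper_force: 20.0
time_s: 34.62
position: [0.6275, 0.0017, 0.0344]
eef_rot: [2.227, 2.214, 0.001]
wrist_force: [-0.8, -2.3, 6.2]
gripper_width: 0.496
gripper_force: 20.0
```

```bash
python3 -m jog '[[[0.03,0,-0.01],0,20],[[0,0,0],0,20]]';python3 -m jog '[[[0.03,0,0],0,20],[[0,0,0],0,20]]';python3 -m jog '[[[0,0.04,0],0,20],[[0,0,0],0,20]]'
```

```text
time_s: 34.88
position: [0.6273, 0.0019, 0.0344]
eef_rot: [2.228, 2.212, -0.002]
wrist_force: [1.5, -5.3, 3.1]
gripper_width: 0.503
gripper_force: 20.0
time_s: 35.12
position: [0.6273, 0.0019, 0.0344]
eef_rot: [2.228, 2.21, -0.004]
wrist_force: [0.6, -9.3, 4.3]
gripper_width: 0.497
gripper_force: 20.0
time_s: 35.38
position: [0.6276, 0.0019, 0.0344]
eef_rot: [2.229, 2.212, -0.008]
wrist_force: [-6.2, -8.9, 9.3]
gripper_width: 0.498
gripper_force: 20.0
```

```bash
python3 -m jog '[[[-0.06,-0.04,0],0,20],[[0,0,0],0,60],[[0,0,0],0,60],[[0,0,0],0,60],[[0,0,-0.4],0,66],[[0,0,-0.8],0,91],[[0,0,-0.8],0,91],[[0,0,-0.8],0,91],[[0,0,0],-0.86,91],[[0,0,0],0,91]]'; python3 -c "
from h import *
plan(.4436,-.335,.2,98.3)"
```

```text
time_s: 36.62
position: [0.6271, 0.0023, 0.1758]
eef_rot: [2.055, 2.375, 0.002]
wrist_force: [-0.6, -0.8, -0.1]
gripper_width: 0.993
gripper_force: 0.0
cur yaw 98.25 turn -0.01 units | shift after turn: [-6.15 -4.6  -0.48] | shift now: [-6.15 -4.6  -0.49] t 36.6
```

```bash
python3 -m jog '[[[-0.35,-0.3,0],0,91],[[-0.7,-0.5,0],0,91],[[-0.7,-0.5,0],0,91],[[-0.7,-0.5,0],0,91],[[-0.7,-0.5,0],0,91],[[-0.7,-0.5,0],0,91],[[-0.7,-0.5,0],0,91],[[-0.7,-0.5,0],0,91],[[-0.6,-0.5,0],0,91],[[-0.3,-0.3,0],0,91],[[0,0,0],0,91],[[0,0,0],0,91]]'; python3 -c "
from h import *
plan(.4436,-.335,.2,98.3)
snap('wrist','w5.png',(130,40,430,260),2.6)
print((w2px('wrist',[[.4436,-.335,.036]])-[130,40])*2.6)
"
```

```text
time_s: 38.12
position: [0.4442, -0.334, 0.1744]
eef_rot: [-2.056, -2.376, -0.001]
wrist_force: [-0.4, -0.6, 0.2]
gripper_width: 0.994
gripper_force: 0.0
cur yaw 98.26 turn -0.00 units | shift after turn: [-0.02 -0.01 -0.51] | shift now: [-0.02 -0.01 -0.51] t 38.1
[[332.68579043 353.06344777]]
```

View pics/w5.png

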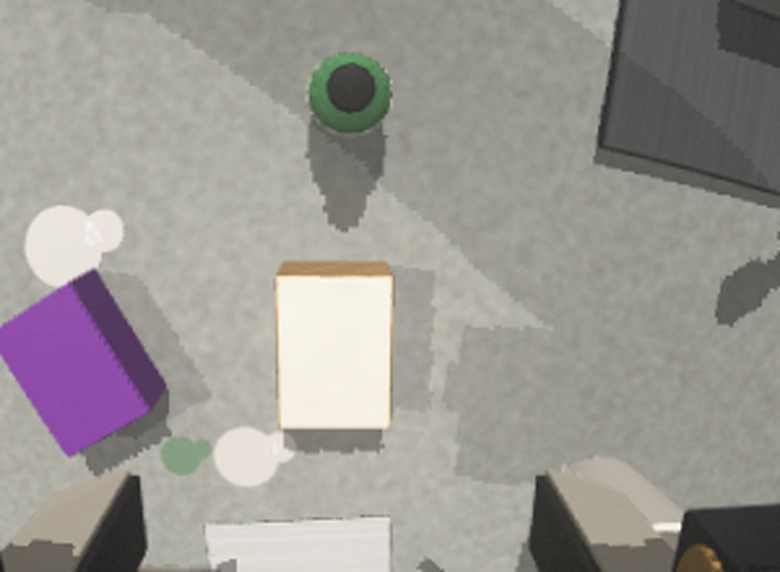

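Block D is at (334,351), as predicted. The purple look-alike is about 45 mm to its left, so I use a narrower opening.

```bash
python3 -m jog '[[[-0.02,0,0],0,66],[[0,0,0.4],0,66],[[0,0,0.8],0,66],[[0,0,0.8],0,66],[[0,0,0.6],0,66],[[0,0,0.45],0,66],[[0,0,0],0,66],[[0,0,0],0,20],[[0,0,0],0,20],[[0,0,0],0,20],[[0,0,0],0,20]]' 20; python3 -c "
from h import *
plan(.4436,-.335,.0218,98.3)"
```

```text
time_s: 39.55
position: [0.4442, -0.3366, 0.0227]
eef_rot: [2.054, 2.375, -0.0]
wrist_force: [-0.7, 0.3, 7.2]
gripper_width: 0.497
gripper_force: 20.0
cur yaw 98.28 turn -0.00 units | shift after turn: [ 0.03 -0.01  0.02] | shift now: [ 0.03 -0.01  0.02] t 39.5
```

```bash
python3 -m jog '[[[0,0,-0.6],0,20],[[0,0,-0.8],0,20],[[0,0,-0.6],0,20],[[0,0,0],0.865,20],[[0.3,0,0],0,20],[[0.7,0,0],0,20],[[0.7,0,0],0,20],[[0.7,0,0],0,20],[[0.7,0,0],0,20],[[0.7,0,0],0,20],[[0.7,0,0],0,20],[[0.5,0,0],0,20],[[0.2,0,0],0,20],[[0,0,0],0,20]]'; python3 -c "
from h import *
st();plan(.6217,-.0675,.12,89.65)"
```

```text
time_s: 41.3
position: [0.445, -0.0758, 0.1216]
eef_rot: [-2.225, -2.217, 0.001]
wrist_force: [-0.8, -0.2, -1.5]
gripper_width: 0.502
gripper_force: 20.0
t 41.3 p [ 0.445  -0.0758  0.1216] R [[0.004, 1.0, -0.001], [1.0, -0.004, -0.0], [-0.0, -0.001, -1.0]] F [-0.8 -0.2 -1.5] w 0.502 20.0
cur yaw 89.79 turn 0.01 units | shift after turn: [0.19 3.53 0.03] | shift now: [0.18 3.53 0.03] t 41.3
```

```bash
python3 -m jog '[[[0.09,0.5,0],0.01,20],[[0.1,0.7,0],0,20],[[0,0.7,0],0,20],[[0,0.7,0],0,20],[[0,0.55,0],0,20],[[0,0.36,0],0,20],[[0,0,0],0,20],[[0,0,0.6],0,20],[[0,0,0.6],0,20],[[0,0,0.35],0,20],[[0,0,0.18],0,20],[[0,0,0],0,20],[[0,0,0],0,20]]'; python3 -c "
from h import *
st();plan(.6275,-.062,.0345,89.65)"
```

```text
time_s: 42.92
position: [0.6215, -0.0681, 0.036]
eef_rot: [2.23, 2.212, 0.001]
wrist_force: [-0.5, 0.4, -1.1]
gripper_width: 0.499
gripper_force: 20.0
t 42.92 p [ 0.6215 -0.0681  0.036 ] R [[0.008, 1.0, 0.001], [1.0, -0.008, -0.0], [-0.0, 0.001, -1.0]] F [-0.5  0.4 -1.1] w 0.499 20.0
cur yaw 89.53 turn -0.01 units | shift after turn: [0.12 0.12 0.03] | shift now: [0.12 0.12 0.03] t 42.9
```

```bash
python3 -m jog '[[[0,0,0.025],0,20],[[0,0.06,0],0,20],[[0,0.05,0],0,20],[[0,0.01,0],0,20],[[0,0,0],0,20]]';python3 -m jog '[[[0.04,0,0],0,20],[[0.04,0,0],0,20],[[0,0,0],0,20]]';python3 -m jog '[[[0.03,0,0],0,20],[[0,0,0],0,20]]'
```

```text
time_s: 43.55
position: [0.627, -0.0682, 0.0341]
eef_rot: [2.23, 2.212, 0.0]
wrist_force: [-1.2, -0.4, 1.4]
gripper_width: 0.497
gripper_force: 20.0
time_s: 43.92
position: [0.627, -0.064, 0.0341]
eef_rot: [2.23, 2.212, 0.0]
wrist_force: [-0.4, -1.9, 2.9]
gripper_width: 0.496
gripper_force: 20.0
time_s: 44.18
position: [0.627, -0.0639, 0.0341]
eef_rot: [2.23, 2.211, -0.002]
wrist_force: [-1.2, -4.9, 4.4]
gripper_width: 0.499
gripper_force: 20.0
```

```bash
python3 -m jog '[[[0,0.02,0],0,20],[[0,0,0],0,20]]';python3 -m jog '[[[0.03,0.02,0],0,20],[[0,0,0],0,20]]'
```

```text
time_s: 44.42
position: [0.627, -0.0638, 0.034]
eef_rot: [-2.231, -2.212, 0.004]
wrist_force: [-4.0, -5.0, 7.2]
gripper_width: 0.498
gripper_force: 20.0
time_s: 44.68
position: [0.6271, -0.0638, 0.034]
eef_rot: [2.232, 2.211, -0.008]
wrist_force: [-9.1, -8.8, 10.9]
gripper_width: 0.496
gripper_force: 20.0
```

```bash
python3 -m jog '[[[-0.06,-0.06,0],0,20],[[0,0,0],0,60],[[0,0,0],0,60],[[0,0,0],0,60],[[0,0,-0.4],0,66],[[0,0,-0.8],0,66],[[0,0,-0.8],0,66],[[0,0,-0.8],0,66],[[0,0,-0.6],1,60],[[0,0,0],1,60],[[0,0,0],1,60],[[0,0,0],1,60],[[0,0,0],1,60],[[0,0,0],1,60],[[0,0,0],1,60],[[0,0,0],1,60],[[0,0,0],1,60],[[0,0,0],0,60]]'; python3 -c "
from h import *
plan(.661,-.1507,.2,-.35)
snap('wrist','w6.png')"
```

```text
time_s: 46.92
position: [0.6262, -0.0636, 0.2054]
eef_rot: [-3.141, 0.01, -0.002]
wrist_force: [-1.3, 0.1, -0.1]
gripper_width: 0.654
gripper_force: 0.0
cur yaw -0.36 turn -0.00 units | shift after turn: [0.71 1.74 0.11] | shift now: [0.71 1.74 0.11] t 46.9
```

View pics/w6.png

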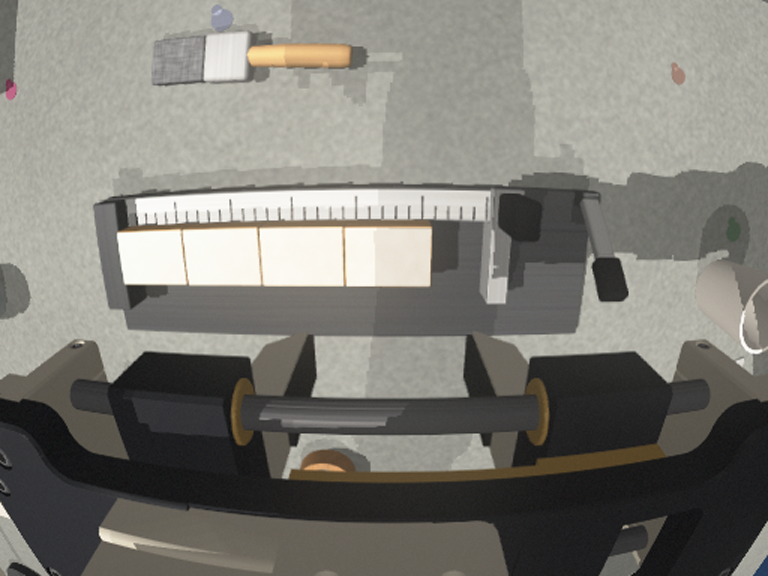

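The four blocks form a snug row, x 118–431, against the fence and the fixed jaw. The jaw is square at (495,245) and the lever is up. Now grip the jaw and close it.

```bash
python3 -m jog '[[[0.3,0.7,0],0,34],[[0.3,0.7,0],0,34],[[0.11,0.34,0],0,34],[[0,0,0],0,34],[[0,0,0.5],0,34],[[0,0,0.6],0,34],[[0,0,0.6],0,34],[[0,0,0.5],0,34],[[0,0,0.3],0,34],[[0,0,0.16],0,34],[[0,0,0],0,34],[[0,0,0],0,10],[[0,0,0],0,10],[[0,0,0],0,10],[[0,0,0],0,10]]' 5; python3 -m jog '[[[0,-0.1,0],0,10],[[0,-0.15,0],0,10],[[0,-0.15,0],0,10],[[0,-0.15,0],0,10],[[0,-0.1,0],0,10],[[0,-0.05,0],0,10],[[0,0,0],0,10]]'
```

```text
time_s: 48.85
position: [0.6612, -0.1514, 0.0718]
eef_rot: [3.141, -0.013, 0.002]
wrist_force: [-0.4, 1.4, 6.7]
gripper_width: 0.196
gripper_force: 5.0
time_s: 49.72
position: [0.6616, -0.117, 0.0718]
eef_rot: [3.141, -0.013, 0.002]
wrist_force: [-0.2, 0.1, 5.1]
gripper_width: 0.197
gripper_force: 5.0
```

```bash
python3 -m jog '[[[0,-0.04,0],0,10],[[0,-0.04,0],0,10],[[0,-0.04,0],0,10],[[0,0,0],0,10]]';for i in 1 2 3; do python3 -m jog '[[[0,-0.02,0],0,10],[[0,0,0],0,10]]' | grep -E "pos|force"; done
```

```text
time_s: 50.22
position: [0.6616, -0.1113, 0.0718]
eef_rot: [3.14, -0.014, 0.002]
wrist_force: [-0.4, -1.6, 6.2]
gripper_width: 0.194
gripper_force: 5.0
position: [0.6616, -0.1106, 0.0717]
wrist_force: [-0.3, -2.0, 6.2]
gripper_force: 5.0
position: [0.6617, -0.1096, 0.0718]
wrist_force: [-0.1, -3.0, 6.1]
gripper_force: 5.0
position: [0.6616, -0.1086, 0.0718]
wrist_force: [-0.4, -1.4, 5.5]
gripper_force: 5.0
```

```bash
for i in 1 2; do python3 -m jog '[[[0,-0.02,0],0,10],[[0,0,0],0,10]]' | grep -E "pos|wrist_force"; done; python3 -c "
from h import *
print(R.from_rotvec(telemetry.get_obs()['eef_rot']).as_matrix()[1,0]*57.3)
snap('wrist','w7.png',(90,100,390,240),2.6)"
```

```text
position: [0.6617, -0.1076, 0.0718]
wrist_force: [-0.1, -2.6, 5.9]
position: [0.6617, -0.1066, 0.0718]
wrist_force: [-0.1, -1.8, 6.1]
-0.5105359249408066
```

View pics/w7.png

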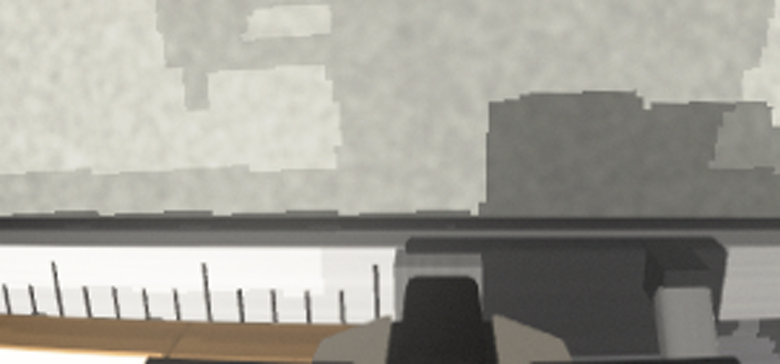

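Here the gripper hides the contact: the grip is at (440,310) with the row's edge behind the finger. Continue by force, in 0.75 mm steps.

```bash
for i in 1 2 3 4; do python3 -m jog '[[[0,-0.015,0],0,10],[[0,0,0],0,10]]' | grep -E "pos|wrist_force"; done
```

```text
position: [0.6617, -0.1061, 0.0718]
wrist_force: [-0.3, -2.2, 6.0]
position: [0.6617, -0.1062, 0.0718]
wrist_force: [0.1, -3.9, 5.1]
position: [0.6617, -0.1061, 0.0718]
wrist_force: [0.5, -5.9, 4.0]
position: [0.6617, -0.1061, 0.0717]
wrist_force: [0.2, -7.1, 4.5]
```

```bash
python3 -c "
from h import *
snap('scene','s2.png',(150,190,370,290),3.5);st()"
```

```text
t 52.58 p [ 0.6617 -0.1061  0.0718] R [[1.0, -0.011, 0.002], [-0.011, -1.0, -0.004], [0.002, 0.004, -1.0]] F [ 0.3 -7.2  5.2] w 0.197 5.0
```

View pics/s2.png

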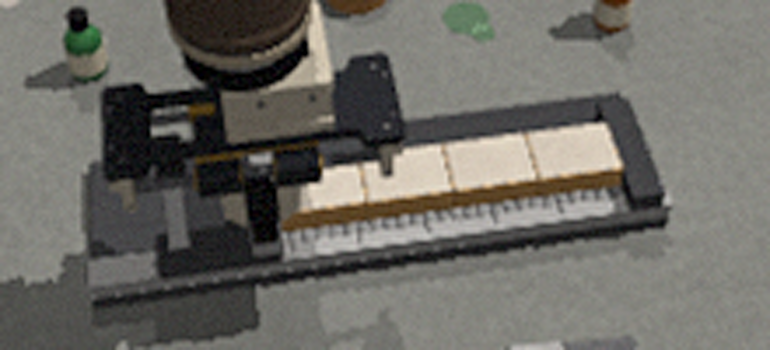

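The scene view shows the row solid, x 290–620, with the jaw at its end; force rose at y=-0.1061, which is contact. Relax, release and rise.

```bash
python3 -m jog '[[[0,0.03,0],0,10],[[0,0,0],0,10],[[0,0,0],0,10]]'; python3 -m jog '[[[0,0,0],0,34],[[0,0,0],0,34],[[0,0,0],0,34],[[0,0,-0.5],0,34],[[0,0,-0.8],0,10],[[0,0,-0.8],0,0],[[0,0,0],0,0],[[0,0,0],0,0]]'; python3 -c "
from h import *
snap('wrist','w8.png',(60,100,360,260),2.6)
plan(.640,-.166,.14,-.35)
print((w2px('wrist',[[.640,-.166,.12]])-[60,100])*2.6)"
```

```text
time_s: 52.95
position: [0.6617, -0.1061, 0.0717]
eef_rot: [3.139, -0.015, 0.003]
wrist_force: [-0.1, -6.0, 5.5]
gripper_width: 0.196
gripper_force: 5.0
time_s: 53.95
position: [0.6607, -0.1038, 0.1755]
eef_rot: [-3.141, 0.012, 0.001]
wrist_force: [-0.1, 0.1, -0.5]
gripper_width: 0.014
gripper_force: 0.0
cur yaw -0.46 turn -0.01 units | shift after turn: [-0.4   1.25  0.7 ] | shift now: [-0.4   1.25  0.7 ] t 54.0
[[717.84777228 331.34448472]]
```

View pics/w8.png

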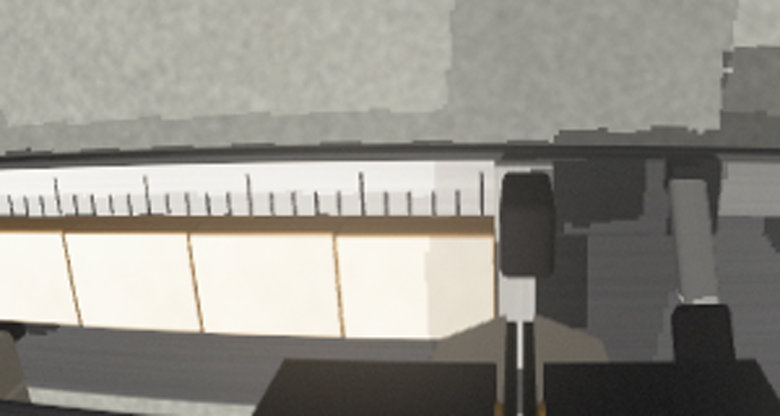

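The blade is flush on the row at x≈495 with no gap visible. The lever tip is at (702,335), about 4 mm left of the prediction. Now press it down along its arc.

```bash
python3 -m jog '[[[-0.2,0.6,0],0,0],[[-0.2,0.58,0],0,0],[[0,0,0],0,0],[[0,0,0.5],0,0],[[0,0,0.4],0,0],[[0,0,0],0,0]]'; python3 -m jog '[[[-0.1,0,0.15],0,0],[[-0.1,0,0.15],0,0],[[-0.1,0,0.15],0,0],[[-0.1,0,0.15],0,0],[[-0.06,0,0.15],0,0],[[0,0,0],0,0]]'; python3 -m jog '[[[-0.06,0,0.15],0,0],[[-0.06,0,0.15],0,0],[[0,0,0.12],0,0],[[0,0,0],0,0]]'
```

```text
time_s: 54.75
position: [0.6392, -0.1615, 0.1284]
eef_rot: [-3.14, 0.011, 0.007]
wrist_force: [-0.0, 0.3, 0.6]
gripper_width: 0.005
gripper_force: 0.0
time_s: 55.5
position: [0.6169, -0.1626, 0.0927]
eef_rot: [-3.141, 0.013, 0.002]
wrist_force: [-0.8, -0.2, 0.4]
gripper_width: 0.004
gripper_force: 0.0
time_s: 56.0
position: [0.6113, -0.1625, 0.0718]
eef_rot: [-3.141, 0.013, 0.002]
wrist_force: [0.2, 1.0, 0.2]
gripper_width: 0.005
gripper_force: 0.0
```

```bash
for i in 1 2 3 4; do python3 -m jog '[[[0,0,0.06],0,0],[[0,0,0],0,0],[[0,0,0],0,0]]' | grep -E "pos|wrist_force"; done
```

```text
position: [0.6117, -0.1626, 0.0696]
wrist_force: [0.6, 0.1, 0.5]
position: [0.6116, -0.1626, 0.0664]
wrist_force: [0.1, -1.4, -0.1]
position: [0.6116, -0.1625, 0.0634]
wrist_force: [-0.2, 0.2, -0.9]
position: [0.6119, -0.1626, 0.062]
wrist_force: [-4.7, 1.3, 14.4]
```

```bash
python3 -m jog '[[[0,0,-0.3],0,0],[[0,0,-0.8],0,0],[[0,0,-0.8],0,0],[[0,0.5,-0.4],0,0],[[0,0.8,0],0,0],[[0,0.8,0],0,0],[[0,0.8,0],0,0],[[0,0.8,0],0,0],[[-0.5,0.8,0],0,0],[[-0.5,0.8,0],0,0],[[-0.5,0.5,0],0,0],[[0,0,0],0,0],[[0,0,0],0,0]]'; python3 -c "
from h import *
t=camera('top')[100:300,100:440,::-1];s=camera('scene')[150:300,80:420,::-1]
cv2.imwrite('pics/fin.png',cv2.resize(np.vstack([t[30:140],s]),None,fx=2.3,fy=2.3,interpolation=cv2.INTER_CUBIC))"
```

```text
time_s: 59.12
position: [0.5348, -0.4513, 0.1758]
eef_rot: [-3.141, 0.012, -0.001]
wrist_force: [0.7, 1.1, 0.9]
gripper_width: 0.01
gripper_force: 0.0
```

View pics/fin.png

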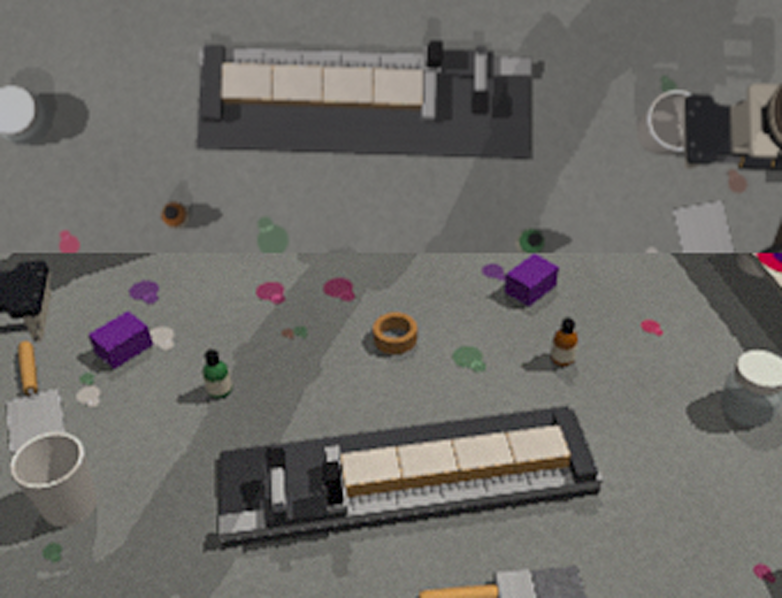

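The row is flush between the fixed jaw (212,80) and the blade (430,90), the lever lies folded down at (480,80), and the bystanders look undisturbed.

```bash
python3 -c "
from cell import workorder
print(workorder.hand_in())"
```

```text
the job is handed in; nothing more can be done
None
```

The job is handed in with no verdict returned: all four blocks lie white face up in one snug row against the beam and fixed jaw, the sliding jaw was closed to light contact and looks square, then the lock lever was folded fully down, and the other items look undisturbed in the final pictures.

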